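Seat the blue drilling template on the bangle jig

ROBOT

A 6-joint arm with a two-finger parallel gripper is mounted at the origin on the work surface. World frame = base frame: x ahead of the robot, y to its left, z up, the work surface at z = 0. Lengths are in mm, angles in rad, forces in N, time in s.
With the tool pointing down it reaches from about 300 to 775 mm from the base axis. Payload 14.6 kg.
Tool frame: the origin (TCP) lies on the centre line of the jaws, within the pads' length; the fingertips stand 19 mm ahead of it and the grasp point (between the pads) is the TCP (bot.tip_reach is the distance from the TCP to the fingertips, in mm); z points along the fingers, y is the line along which they close (so a half turn about z gives the same grasp; the last joint's range is limited). The gripper opens to 85 mm and grips with 20 to 120 N. Pads are 22 mm wide; open, the fingers measure 114 mm over their backs; the gripper's body (76 mm by 85 mm) begins 54 mm behind the grasp point. The pads swing forward as they close: fully open they stand 13 mm farther back than shut.
Start: joints at [1.203, 0.3, 1.521, -0, 1.321, -0.067], TCP at [162.954, 525.296, 250.281] pointing down, gripper open.
Joint ranges: [-3.03, 3.03], [-0.79, 2.21], [0.23, 2.52], [-1.04, 4.18], [0, 3.07], [-2.55, 2.55]. Speed limits (rad/s): [2.22, 2.22, 2.57, 3.14, 3.14, 3.14].

INTERFACE

Orientations are given as a unit quaternion [w, x, y, z].
In Python, from rig import bot gives the robot as it stands. Calls block until the motion is done:
- bot.move_to(position, orientation): joint-space move of the TCP to a pose.
- bot.servo_line(position, attitude=None, speed=150, until_force=None): straight line of the TCP; attitude=None keeps the orientation; speed is the mean speed in mm/s. With until_force (N) it stops when the force on the tool has changed by that much, and returns True; else False.
- bot.move_joints(angles): joint-space move.
- bot.move_gripper(opening, grip_force=None): finger opening in mm; grip_force is the grip in N (None keeps the last); returns when the fingers have stopped.
- bot.dwell(seconds).
- bot.ik(position, orientation): joint angles nearest the present ones, or None.
- bot.read_state(): the state.
- bot.read_camera(name): name is "side" or "top"; returns a dict with "image" (384x512x3 uint8, blue, green, red), "depth" (384x512 float32, mm along the optical axis (not along the pixel's ray), 0 where there is no reading), "fovy" (degrees; the focal length in pixels is half the picture's height over the tangent of half this angle, whatever the lens; pixels are square), "cx", "cy" (the principal point, pixels), "eye" and "attitude" of the camera in the world. Camera axes: x right, y down, z forward; pixel columns grow to the right and rows downward; lengths in mm; the calibration is good to about 2 mm. A picture is of the moment at which its call begins.
A pose or a line that the arm cannot do raises bot.MotionError and nothing moves.
- bot.finish_job(): hands the job in; it is judged then, once.
The state is a dict: "clock": time; "joint_positions": joint angles; "qvel": joint speeds; "effort": joint torques, N m; "ee_pos": TCP position; "tool_rot": TCP orientation; "ft_force": force on the tool from outside, world axes, zero at the start; "moment": the same for the moment, N m; "grip_width": finger opening in mm; "grip_force": force on a finger pad.
Only numpy, scipy, OpenCV 4.12 (cv2) and the standard library are available. Lean on these libraries where they do the work, as an engineer would, in place of code of your own. Each camera call takes 0.05 s, during which the arm holds its last target. There are 200 camera calls.

TASK

Slide the blue template off the wooden jig's raised loading step and over the lower deck until its two round holes drop over the two brass pins and it lies flat on the deck, then let go. Keep it low on the way, never raised more than about 2 cm above the step, and leave the orange template where it lies on the step.

Things in the scene. Friction and masses are not known exactly. Their poses are not given: they have to be found in the camera images.
- blue_template: Blue plastic plate 90 (x) x 116 (y) x 6 mm, about 130 g, on the jig's step. Two round through-holes, 29 mm across, at x = 0, y = -35 and +35 mm; two narrow slots near its long edges. White grip bar on its centre, 40 mm long (along x), 12 mm wide (along y), its top 34 mm above the plate's underside. Origin: centre of the underside; z up. Half turn: same.
- orange_template: Orange plastic plate of the same outline, thickness and grip bar, also lying on the step, but with its two 29 mm holes only 50 mm apart, so it does not fit the pins. Origin: centre of the underside.
- jig: Fixed wooden jig, 230 (x) x 360 (y) mm. Origin: centre of its underside on the table; z up, x from step to pins. Pale loading step: x = -115 to -20 mm, full width, top 30 mm above the table. Darker lower deck: x = -20 to +115 mm, top 18 mm above the table. Two loose rings, 8 mm high (tops below step level), lie at the deck's far ends, not part of the job.
- jig_pins (a point): Point on the deck's top midway between the two fixed brass pins (axes as the jig's; 43 mm from its origin along x). Pins at y = -35 and +35 mm, 11 mm high (tips 1 mm below step level), tapered from 20 mm across at the deck to about 8 at the tip: they centre holes lowered within about 9 mm. The seated template's origin lies here within a few mm, its x along the jig's x, either way round.
Not all that is in view belongs to the job. Of the things like the blue_template, leave any that is black or grey; of the rest the larger one is meant.

How it is judged:
By the outcome, as a careful person would: the job done as asked, in the order asked, and still so for the second after the job is handed in, with the robot touching nothing.
It also fails if it takes over 32 s, if anything falls off the work surface, if the arm or the gripper's body presses on something with over 40 N, if the wrist force passes 120 N, or if a joint passes its speed limit or range.

## Working session

There is one attempt and no reset: what is moved stays moved. The work goes in short steps, each a Python script; the robot and the scene stay as the last script left them, time stands still between calls to the robot, and variables do not carry over. Pictures are saved under pics/ and viewed, at most 10 in all, crops included, and the job is handed in when it is done.

```bash
mkdir -p pics; cat > h.py <<'E'
import numpy as np, cv2
from scipy.spatial.transform import Rotation as R
def cloud(c):
    h,w=c["depth"].shape; f=h/2/np.tan(np.radians(c["fovy"])/2)
    v,u=np.mgrid[:h,:w]; d=c["depth"]
    p=np.stack([(u-c["cx"])/f*d,(v-c["cy"])/f*d,d],-1)
    q=np.array(c["attitude"]); r=R.from_quat(np.r_[q[1:],q[0]])
    return r.apply(p.reshape(-1,3)).reshape(h,w,3)+np.array(c["eye"])
E
python3 - <<'E'
from rig import bot
from h import *
import pickle
for n in("top","side"):
    c=bot.read_camera(n); pickle.dump(c,open(n+".pkl","wb")); cv2.imwrite(f"pics/{n}0.png",c["image"]); print(n,c["eye"],c["attitude"],c["fovy"])
print(bot.read_state())
E
```

```text
top [ 314.33645102   64.74546414 1056.03732168] [ 0.06629572 -0.70061574  0.70881918 -0.04814383] 42.79066861879962
side [ 410.97277159 -395.47845813  585.9989994 ] [-0.3441963   0.93574905 -0.0748201   0.01745182] 48.185525862773495
{'clock': 0.1, 'joint_positions': array([ 1.20341615e+00,  3.00386981e-01,  1.52153349e+00, -2.33420580e-06,
        1.32069645e+00, -6.65969193e-02]), 'qvel': array([-0.00087093, -0.00169837, -0.00013191,  0.00082394,  0.00107728,
       -0.00100842]), 'effort': array([ 9.02034171e-04, -5.44374418e+01, -3.62367475e+01, -3.43798956e-05,
        3.02089204e-03, -1.08784380e-05]), 'ee_pos': array([162.8790755 , 525.12464495, 249.787578  ]), 'tool_rot': array([-1.09153303e-04,  1.49825046e-01,  9.88712392e-01, -5.00368991e-04]), 'ft_force': array([ 0.50712239, -0.09696698,  0.73091206]), 'moment': array([ 0.06035935,  0.01764901, -0.01798481]), 'grip_force': 0.0, 'grip_width': 85.59560773547699}
```

View pics/top0.png

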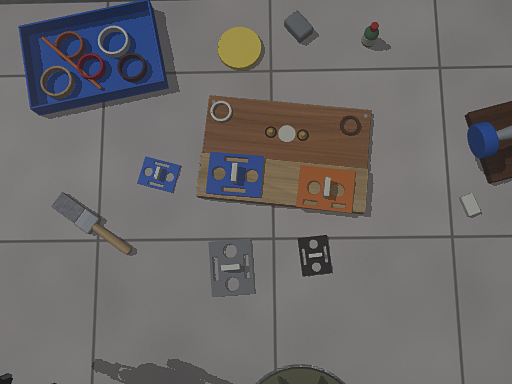

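View pics/side0.png

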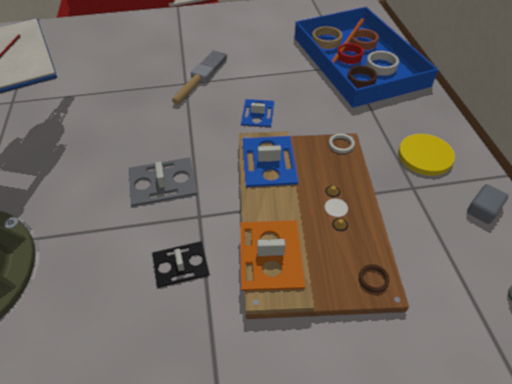

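The top view shows these candidates:
- Large blue plate on the step at (236,174).
- Small blue plate on the table at (159,174).
- Grey plate at (232,267).
- Black plate at (315,255).

The large blue one fits: it is on the step, the larger of the blues, and neither grey nor black. The pins are at (271,132) and (303,135) with a white disc between them. The rings are at (221,111) and (350,126). I'll measure these and confirm in one crop.

```bash
python3 - <<'E'
from h import *
import pickle
C={n:pickle.load(open(n+".pkl","rb")) for n in("top","side")}
def rect(m,P):
    r=cv2.minAreaRect(P[m][:,:2].astype(np.float32)); return np.round(r[0],1),np.round(r[1],1),round(r[2],1)
for n,c in C.items():
    P=cloud(c); I=c["image"]; hsv=cv2.cvtColor(I,cv2.COLOR_BGR2HSV); z=P[...,2]
    roi=np.zeros(z.shape,bool)
    if n=="top": roi[150:203,200:272]=1; oro=(slice(155,215),slice(290,362)); jr=(slice(90,218),slice(190,378)); disc=(133,287); pins=[(132,271),(135,303)]
    else: roi[130:190,238:300]=1; oro=(slice(215,293),slice(236,308)); jr=(slice(128,318),slice(234,405)); disc=(208,336); pins=[(190,333),(224,340)]
    blue=roi&(hsv[...,0]>105)&(hsv[...,0]<130)&(hsv[...,1]>120)&(abs(z-36)<5)
    print(n,"blue",rect(blue,P),np.median(z[blue]))
    bar=roi&(z>58)&(z<72); print("bar",rect(bar,P),P[bar].mean(0),np.median(z[bar]),bar.sum())
    o=np.zeros_like(roi);o[oro]=1; ob=o&(z>58)&(z<72); print("orange bar",rect(ob,P),P[ob].mean(0))
    oo=o&(hsv[...,0]<15)&(hsv[...,1]>180)&(abs(z-36)<5); print("orange",rect(oo,P))
    j=np.zeros_like(roi);j[jr]=1; jj=j&(z>13)&(z<45)
    k,l,s,_=cv2.connectedComponentsWithStats(jj.astype(np.uint8)); jj=l==1+np.argmax(s[1:,4])
    print("jig",rect(jj,P))
    dk=j&(abs(z-18)<3); st=j&(abs(z-30)<2.5)&(hsv[...,1]<150); print("deck z",np.median(z[dk]),rect(dk,P),"step z",np.median(z[st]))
    v,u=disc; print("disc",P[v,u], "patch z",np.median(z[v-2:v+3,u-2:u+3]))
    for v,u in pins:
        w=P[v-6:v+7,u-6:u+7].reshape(-1,3); t=w[(w[:,2]>23)&(w[:,2]<32)]; print("pin",t.mean(0),t[:,2].max() if len(t) else 0,len(t))
I=C["top"]["image"][90:220,135:375]; J=C["side"]["image"][125:315,235:405]
a=cv2.resize(I,(480,260),interpolation=3); b=cv2.resize(J,(310,346),interpolation=3)
o=np.zeros((346,790,3),np.uint8);o[:260,:480]=a;o[:,480:]=b;cv2.imwrite("pics/crop.png",o)
E
```

```text
top blue (array([523.6, 130.6]), array([116.5,  90.4]), 84.9) 35.765252746649935
bar (array([523.5, 130.4]), array([12. , 40.5]), 84.7) [523.05616115 129.99345298  63.43974753] 63.64513613098205 110
orange bar (array([490.3, -61. ]), array([12.3, 40.4]), 82.5) [489.33963403 -60.90958089  63.33048394]
orange (array([515.1, -46.3]), array([58. , 12.2]), 26.5)
jig (array([572.1,  22.8]), array([360.6, 235.1]), 83.3)
deck z 17.838831966859516 (array([573.6,  22.7]), array([360. , 230.2]), 83.5) step z 29.76090074713329
disc [616.96337579  16.2768151   18.51803662] patch z 17.806268202250294
pin [619.81385721  52.82256409  26.69027077] 31.980623668828002 39
pin [611.6168785  -16.75999663  26.52110959] 29.3703685132557 34
side blue (array([522. , 129.6]), array([118.3,  88.8]), 84.1) 35.61256970174986
bar (array([522.8, 129.4]), array([14., 40.]), 84.0) [522.22577088 127.95055799  62.5792535 ] 63.12139828040961 156
orange bar (array([489.5, -62. ]), array([13.1, 39.1]), 80.5) [488.87537273 -63.06579937  62.79592163]
orange (array([488.5, -62. ]), array([117.1,  88.5]), 82.9)
jig (array([571.7,  22.2]), array([362.4, 234.1]), 83.1)
deck z 17.71624126947563 (array([613.2,   5.7]), array([405.3, 213.9]), 68.2) step z 29.755023994446674
disc [614.94774469  16.10452416  17.34477364] patch z 18.38379955383664
pin [618.19044283  50.03959036  26.48050987] 29.7786796652706 47
pin [610.68186912 -19.39602715  26.63948806] 29.876654776506484 53
```

View pics/crop.png

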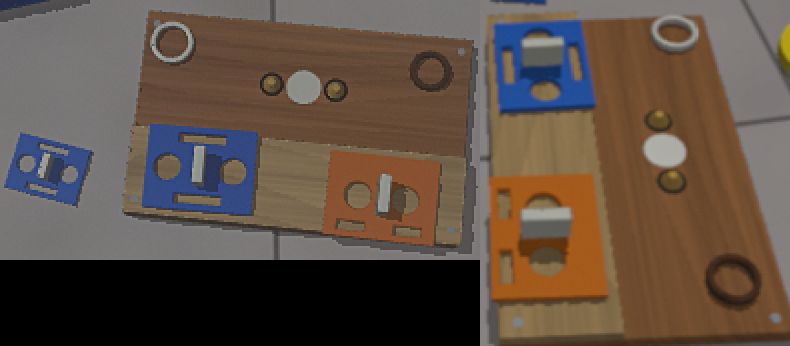

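The crop confirms it: the large blue plate at (236,174) measures 116x90 mm with its top at z≈36, and the bar is 40x12 mm with its top at 64. The holes are wide-set. The pins come out about 70 mm apart around (615,17), matching the jig pose (yaw −6.6°), and the white disc is flat on the deck. I'll go around the orange plate: jig x first, then y.

```bash
cat >> h.py <<'E'
def Q(deg):
    a=np.radians(deg)/2; return [0,np.cos(a),np.sin(a),0]
J=np.radians(-6.6); EX=np.array([np.cos(J),np.sin(J),0]); EY=np.array([-np.sin(J),np.cos(J),0])
PIN=np.array([615.,17.,0])
E
python3 - <<'E'
from rig import bot
from h import *
g=np.array([522.8,129.8,58.5]); q=Q(174.8)
bot.move_to(g+[0,0,60],q)
print("force",bot.servo_line(g,speed=80,until_force=10), bot.read_state()["ee_pos"])
bot.move_gripper(8,grip_force=50)
s=bot.read_state(); print(s["grip_width"],s["grip_force"],s["ee_pos"],s["clock"],s["ft_force"])
if 9<s["grip_width"]<15:
    z=g[2]+3.5
    p=g.copy(); p[2]=z; bot.servo_line(p,speed=30)
    d=PIN-g; d[2]=0
    p1=p+EX*(d@EX); bot.servo_line(p1,Q(173.4),speed=80)
    p2=p1+EY*(d@EY); bot.servo_line(p2,speed=80)
    s=bot.read_state(); print(p2,s["ee_pos"],s["grip_width"],s["clock"],s["ft_force"])
    c=bot.read_camera("side"); cv2.imwrite("pics/hover.png",c["image"][100:330,200:440].repeat(2,0).repeat(2,1))
    P=cloud(c); h=cv2.cvtColor(c["image"],cv2.COLOR_BGR2HSV); m=(h[...,0]>105)&(h[...,0]<130)&(h[...,1]>120)&(abs(P[...,2]-37)<8)&(abs(P[...,0]-615)<80)&(abs(P[...,1]-17)<80)
    print(cv2.minAreaRect(P[m][:,:2].astype(np.float32)),np.percentile(P[m][:,2],[5,50,95]))
E
```

```text
force False [523.06276319 129.8449633   58.88827063]
11.048803634507781 49.406742453575134 [522.91754238 129.80767283  58.69897991] 3.65 [-0.16884688  0.0333431   3.31874844]
[615.  17.  62.] [615.02040542  17.43746343  61.97490853] 11.261016369101918 6.7917 [-0.73231026  0.48525224 -0.98368402]
((614.033935546875, 16.845470428466797), (118.28775024414062, 89.16816711425781), 83.47123718261719) [35.63251281 38.76825308 40.40974385]
```

View pics/hover.png

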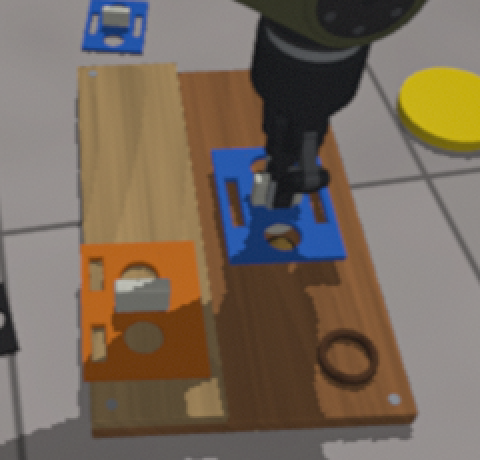

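The blue plate hovers over the pins, with a brass pin visible inside the near hole at (285,240). Orange is undisturbed. Now I'll lower it.

```bash
python3 - <<'E'
from rig import bot
from h import *
s=bot.read_state(); t=np.r_[PIN[:2],46.3]
print("force",bot.servo_line(t,speed=20,until_force=8))
s=bot.read_state(); print(s["ee_pos"],s["ft_force"],s["clock"])
if s["ee_pos"][2]<48.5:
    bot.move_gripper(60); bot.dwell(.2)
    bot.servo_line(t+[0,0,90],speed=120)
    bot.move_to([300,400,300],Q(174.8))
    for n in("top","side"):
        c=bot.read_camera(n); P=cloud(c); h=cv2.cvtColor(c["image"],cv2.COLOR_BGR2HSV)
        m=(h[...,0]>105)&(h[...,0]<130)&(h[...,1]>120)&(abs(P[...,2]-24)<10)&(abs(P[...,0]-615)<80)&(abs(P[...,1]-17)<80)
        print(cv2.minAreaRect(P[m][:,:2].astype(np.float32)),np.percentile(P[m][:,2],[5,50,95]))
        cv2.imwrite(f"pics/end_{n}.png",c["image"])
        b=(P[...,2]>58)&(P[...,2]<72)&(np.hypot(P[...,0]-489,P[...,1]+61)<40); print("orange bar",P[b].mean(0))
    print(bot.read_state()["clock"])
E
```

```text
force True
[614.8501289   16.9868546   46.73345574] [-0.06027189  0.26260406  4.75767454] 7.5667
((615.614501953125, 16.958297729492188), (115.58415985107422, 90.97023010253906), 83.27022552490234) [20.57637359 23.8699204  26.95585275]
orange bar [489.34369197 -60.81447065  62.98127361]
((613.8133544921875, 16.03311538696289), (117.23479461669922, 89.21253967285156), 83.47528839111328) [19.89120236 23.54844597 25.18798698]
orange bar [489.15859547 -63.19401856  62.90470356]
11.1833
```

View pics/end_side.png

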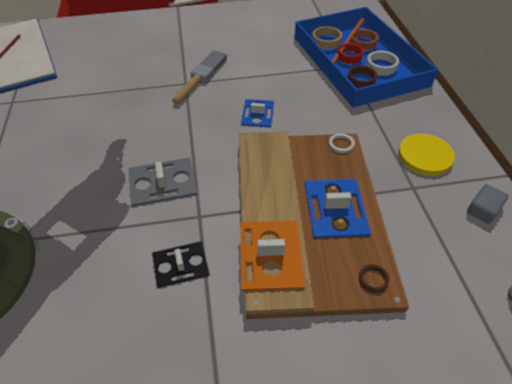

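The plate lies flat with its top at z≈24. Both pins show in its holes at (333,190) and (341,224). Orange hasn't moved and the arm is clear.

```bash
python3 -c "
from rig import bot
print(bot.finish_job())"
```

```text
the job is handed in; nothing more can be done
None
```

The blue template is seated flat over both brass pins and released, the orange one is still where it lay on the step, and the job was handed in at about 11 s; I carried the plate about 3.5 mm above the step rather than dragging it along the surface.

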